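# Restock the canister rack on the chaser's bench

## Task

Put the four spare containers from the rubber mat onto the rack so that both rows are full: the tall ones in the empty places of the back row under the lamp bar, the short ones in the empty places of the front row, each standing upright and wholly on its own cork disc. Never tip a container over, and leave the containers already on the rack and the pitch bowl, hammer and punch cup where they are.

Things in the scene. Friction and masses are not known exactly. Their poses are not given: they have to be found in the camera images.
- rack: fixed two-step plywood rack, 350 wide (y), 176 deep (x), its front to the robot (-x); origin at the centre of its underside, z up. Front step: x -86 to 0, top 25 above the bench. Back step: x 0 to 90, top 60 above the bench. Each step carries a straight row of four flat cork discs, 64 across, flush with the board, 76 apart; rows at x = -42 and x = 44
- lamp_bar (a point): middle of the underside of the rack's fixed aluminium lamp bar, 223 above the bench; the bar runs 360 along y, is 30 wide (rack x 44 to 74) and 20 thick, on two 10 thick posts at rack x = 69, y = +-168. It overhangs the back row, which is reached with the tool leaning in from the front, not straight from above
- mat: fixed black rubber mat, 210 x 210 x 3, on which the spares stand; origin at the centre of its underside
- front0 (a point): centre of cork disc 0 on the front (low) step, on the board's top; discs 0 to 3 run from the robot's right (-y) to left; axes as the rack's. It may be empty or taken
- front1 (a point): centre of cork disc 1 on the front (low) step, on the board's top; discs 0 to 3 run from the robot's right (-y) to left; axes as the rack's. It may be empty or taken
- front2 (a point): centre of cork disc 2 on the front (low) step, on the board's top; discs 0 to 3 run from the robot's right (-y) to left; axes as the rack's. It may be empty or taken
- front3 (a point): centre of cork disc 3 on the front (low) step, on the board's top; discs 0 to 3 run from the robot's right (-y) to left; axes as the rack's. It may be empty or taken
- back0 (a point): centre of cork disc 0 on the back (high) step, on the board's top; discs 0 to 3 run from the robot's right (-y) to left; axes as the rack's. It may be empty or taken
- back1 (a point): centre of cork disc 1 on the back (high) step, on the board's top; discs 0 to 3 run from the robot's right (-y) to left; axes as the rack's. It may be empty or taken
- back2 (a point): centre of cork disc 2 on the back (high) step, on the board's top; discs 0 to 3 run from the robot's right (-y) to left; axes as the rack's. It may be empty or taken
- back3 (a point): centre of cork disc 3 on the back (high) step, on the board's top; discs 0 to 3 run from the robot's right (-y) to left; axes as the rack's. It may be empty or taken
- tall_spare0: spare tall aluminium canister with a dark lid, plain cylinder 44 across and 85 tall, about 180 g; origin at the centre of its underside, z up; stands on the mat
- short_spare0: spare short aluminium tin with a steel lid, plain cylinder 44 across and 45 tall, about 110 g; origin at the centre of its underside, z up; stands on the mat
- tall_spare1: spare tall aluminium canister with a dark lid, plain cylinder 44 across and 85 tall, about 180 g; origin at the centre of its underside, z up; stands on the mat
- short_spare1: spare short aluminium tin with a steel lid, plain cylinder 44 across and 45 tall, about 110 g; origin at the centre of its underside, z up; stands on the mat
- tall_stock0: tall aluminium canister with a dark lid, plain cylinder 44 across and 85 tall, about 180 g; origin at the centre of its underside, z up; already stands on a disc of the back step
- short_stock0: short aluminium tin with a steel lid, plain cylinder 44 across and 45 tall, about 110 g; origin at the centre of its underside, z up; already stands on a disc of the front step
- tall_stock1: tall aluminium canister with a dark lid, plain cylinder 44 across and 85 tall, about 180 g; origin at the centre of its underside, z up; already stands on a disc of the back step
- short_stock1: short aluminium tin with a steel lid, plain cylinder 44 across and 45 tall, about 110 g; origin at the centre of its underside, z up; already stands on a disc of the front step
- pitch_bowl: bystander: red round pitch bowl, 110 across, 82 tall; origin at the centre of its underside
- hammer: bystander: hammer lying on the bench, 240 long along its x; origin under the middle of its length
- punch_cup: bystander: glass cup of punches, 72 across, 160 tall; origin at the centre of its underside
Not all that is in view belongs to the job. What is shaped like the tall_stock1 but blue or purple is not meant.

How it is judged:
By the outcome, as a careful person would: the job done as asked, in the order asked, and still so for the second after the job is handed in, with the robot touching nothing.
It also fails if it takes over 72 s, if anything falls off the work surface, if the arm or the gripper's body presses on something with over 40 N, if the wrist force passes 120 N, or if a joint passes its speed limit or range.

## Robot

A 6-joint arm with a two-finger parallel gripper is mounted at the origin on the work surface. World frame = base frame: x ahead of the robot, y to its left, z up, the work surface at z = 0. Lengths are in mm, angles in rad, forces in N, time in s.
With the tool pointing down it reaches from about 375 to 975 mm from the base axis. Payload 3.8 kg.
Tool frame: the origin (TCP) lies between the finger pads; the fingertips stand 22 mm ahead of it and the grasp point (between the pads) lies 3 mm ahead of it; z points along the fingers, y is the direction in which the jaws open and shut (so a half turn about z gives the same grasp; the last joint's range is limited). The gripper opens to 85 mm and grips with 20 to 120 N. Pads are 22 mm wide; open, the fingers measure 114 mm over their backs; the gripper's body (76 mm by 85 mm) begins 54 mm behind the grasp point. The pads swing forward as they close: fully open they stand 13 mm farther back than shut.
Start: joints at [1.287, 0.264, 1.604, -0, 1.274, -0.037], TCP at [164.902, 654.542, 253.28] pointing down, gripper open.
Joint ranges: [-2.63, 2.63], [-0.94, 2.18], [0.31, 2.57], [-1.31, 4.45], [0, 2.66], [-2.55, 2.55]. Speed limits (rad/s): [2.57, 2.57, 3.14, 3.14, 3.14, 3.14].

## Interface

Orientations are given as a 3x3 rotation matrix whose columns are the frame's x, y, z axes.
In Python, from rig import r gives the robot as it stands.
- The arm moves only by the tool servo_tool, never from a script. Its argument "increments" is one flat list of numbers, 7 for each row, row after row: the shift along the tool's x, y, z in m, then the turn, a rotation vector about the tool's x, y, z in rad, then the closure, from 0 (fully open) to 1 (shut). In form: [x, y, z, wx, wy, wz, hand, x, y, z, wx, wy, wz, hand, ...]. A call has 1 to 20 rows; each row is the pose to reach, as a shift and turn from the pose commanded when the call began, along the tool's axes at that moment; what a row does not reach only later rows make up. A row lasts 1/8 s, in which the tool goes at most 62.5 mm and 10.7 degrees, less where a joint would pass 70% of its speed; a pose out of reach is approached as far as the arm can. A call with a gripper value outside its range is refused whole. The fingers move at their own pace and stop on an object; "squeeze" is the grip in N (left out, the last holds). Time passes only in rows, so rows that repeat a pose let the fingers close. It gives the time, the measured TCP pose, the force and the opening at its end, in the units of the state.
- r.get_state(): the state, without advancing time (a new reading comes with each control period).
- r.grab_frame(name): name is "scene" or "top" or "wrist"; returns a dict with "pixels" (384x512x3 uint8, blue, green, red), "fx", "fy", "cx", "cy" (pixels), "T" (4x4, takes a point from camera to world coordinates). Camera axes: x right, y up, looking along -z (the intrinsics and any distortion apply to the point x, -y, -z); pixel columns grow to the right and rows downward; lengths in mm; the calibration is good to about 2 mm. A picture is of the moment at which its call begins. There is no depth.
- r.finish_job(): hands the job in, once; it reports no verdict.
The state is a dict: "time_s": time; "joints": joint angles; "qd": joint speeds; "joint_efforts": joint torques, N m; "position": TCP position; "orientation": TCP orientation; "force": force on the tool from outside, world axes, zero at the start; "wrist_torque": the same for the moment, N m; "opening": opening from 0.0 (shut) to 1.0 (fully open).
Only numpy, scipy, OpenCV 4.12 (cv2) and the standard library are available. Lean on these libraries where they do the work, as an engineer would, in place of code of your own. Each camera call takes 0.05 s, during which the arm holds its last target. There are 200 camera calls.

## Working session

There is one attempt and no reset: what is moved stays moved. The work goes in short steps, Python scripts to look and compute and a tool call to move; the robot and the scene stay as the last step left them, time stands still between calls to the robot, and variables do not carry over. Pictures are saved under pics/ and viewed, about 8 in all and at most 12, crops included, and the job is handed in when it is done.

Besides the shell and the picture viewer there is one more tool, called after "Request:" by a JSON object that holds its "method" and its "body", one argument or row to a line. servo_tool: Moves the arm, as the interface text tells. Its arguments: {"type":"object","properties":{"increments":{"type":"array"},"squeeze":{"type":"number"}},"required":["increments"]}

```bash
ls; mkdir -p pics; python3 - <<'E'
from rig import r
import cv2,pickle
s=r.get_state();print(s)
import numpy as np
d={}
for n in("scene","top","wrist"):
    f=r.grab_frame(n);d[n]=f;cv2.imwrite(f"pics/{n}0.png",f["pixels"]);print(n,{k:(np.round(v,3).tolist() if k=="T" else v) for k,v in f.items() if k!="pixels"})
pickle.dump(d,open("f0.pkl","wb"))
a=np.hstack([d["scene"]["pixels"],d["top"]["pixels"]])
E
```

```text
pics
{'time_s': 0.0, 'joints': array([ 1.28708336e+00,  2.64746818e-01,  1.60536495e+00,  7.08517823e-06,
        1.27370157e+00, -3.69341921e-02]), 'qd': array([-0.00095719,  0.00157623, -0.00235904,  0.00204352, -0.00061404,
        0.00159439]), 'joint_efforts': array([ 1.54883863e-03, -5.15124357e+01, -3.67306387e+01,  2.25195040e-04,
        1.28374898e-02,  2.71779314e-06]), 'position': array([164.72225936, 653.89377667, 251.97112643]), 'orientation': array([[-9.69703802e-01,  2.44282913e-01, -6.28123868e-04],
       [ 2.44283704e-01,  9.69701467e-01, -2.13001547e-03],
       [ 8.87662521e-05, -2.21892453e-03, -9.99997534e-01]]), 'force': array([-0.44824884, -0.04481983,  0.11988057]), 'wrist_torque': array([-0.0187812 ,  0.02402855, -0.0104614 ]), 'opening': 1.0035206742370169}
scene {'fx': 493.0162908329533, 'fy': 493.0162908329533, 'cx': 257.9152162485428, 'cy': 185.1774026549818, 'T': [[-0.446, -0.467, 0.764, 1537.143], [0.895, -0.25, 0.369, 484.189], [0.019, 0.848, 0.529, 810.598], [0.0, 0.0, 0.0, 1.0]]}
top {'fx': 412.3998732146767, 'fy': 412.3998732146767, 'cx': 257.77097013394143, 'cy': 197.0884396571552, 'T': [[-0.025, 0.996, -0.086, 497.06], [-1.0, -0.025, -0.004, 18.036], [-0.006, 0.086, 0.996, 1258.159], [0.0, 0.0, 0.0, 1.0]]}
wrist {'fx': 270.709583893171, 'fy': 270.709583893171, 'cx': 256.0007011084834, 'cy': 192.30708803412784, 'T': [[0.245, -0.936, -0.253, 101.051], [0.97, 0.236, 0.066, 671.691], [-0.002, -0.262, 0.965, 373.344], [0.0, 0.0, 0.0, 1.0]]}
```

View pics/top0.png

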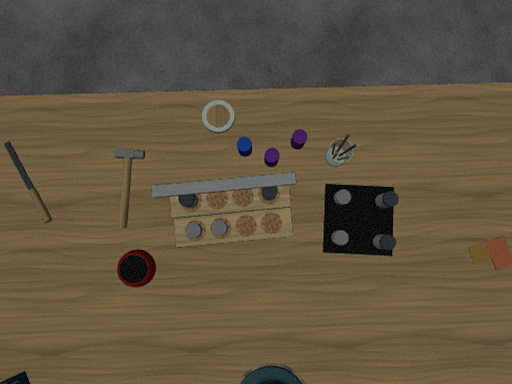

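View pics/scene0.png

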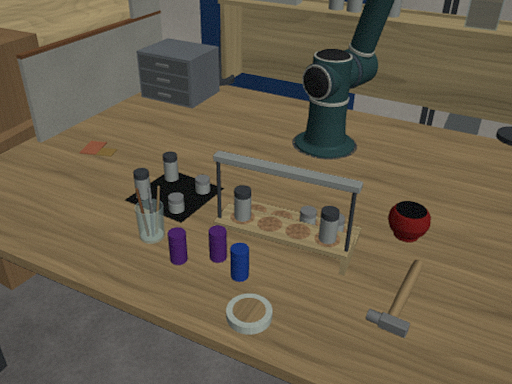

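Top view: mat at about (359,219) with short spares at (343,197) and (340,238), and tall spares at (389,199) and (386,242). On the rack, back1 (243,197), back2 (217,199), front0 (272,223) and front1 (246,226) are empty.

Look-alikes that are not meant: blue (244,146), purple (271,157) and (298,139), the glass cup (340,152), and the stock talls (188,200) and (269,192).

```bash
cat > h.py <<'E'
import numpy as np,cv2
def ray(f,u,v):
    d=np.array([(u-f["cx"])/f["fx"],-(v-f["cy"])/f["fy"],-1.]);T=np.asarray(f["T"])
    return T[:3,3],T[:3,:3]@d
def onz(f,u,v,z):
    o,d=ray(f,u,v);return o+d*(z-o[2])/d[2]
def proj(f,p):
    T=np.asarray(f["T"]);c=T[:3,:3].T@(np.asarray(p,float)-T[:3,3])
    return np.array([f["cx"]-f["fx"]*c[0]/c[2],f["cy"]+f["fy"]*c[1]/c[2]])
E
python3 - <<'E'
import pickle,cv2,numpy as np
from h import *
d=pickle.load(open("f0.pkl","rb"));t=d["top"];im=t["pixels"]
for n,u,v,z in [("f0",272,223,25),("f1",246,226,25),("b1",243,197,60),("b2",217,199,60),("s0",343,197,48),("s1",340,238,48),("t0",391,199,88),("t1",388,242,88),("f2top",219,228,70),("f3top",193,230,70),("b0top",269,191,145),("b3top",188,199,145),("matc",359,219,3),("cup",340,152,80),("bowl",136,268,82)]:
    print(n,onz(t,u,v,z).round(0))
c=im[165:265,140:420];cv2.imwrite("pics/c1.png",cv2.resize(cv2.convertScaleAbs(c,alpha=1.5),None,fx=2.85,fy=2.85,interpolation=cv2.INTER_CUBIC))
E
```

```text
f0 [525. -18.  25.]
f1 [518.  60.  25.]
b1 [602.  65.  60.]
b2 [598. 141.  60.]
s0 [ 595. -228.   48.]
s1 [ 475. -214.   48.]
t0 [ 583. -356.   88.]
t1 [ 462. -341.   88.]
f2top [513. 136.  70.]
f3top [509. 211.  70.]
b0top [609.  -9. 145.]
b3top [592. 211. 145.]
matc [ 531. -283.    3.]
cup [ 723. -219.   80.]
bowl [406. 371.  82.]
```

View pics/c1.png

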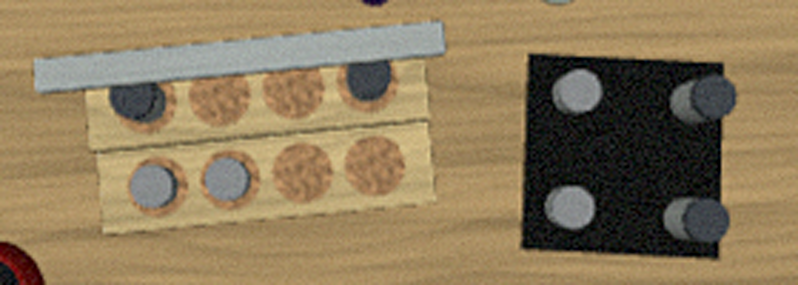

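Everything is consistent: disc spacing about 76, rack yaw about 4°, containers on the mat as described. Next, close wrist views of the rack and then the mat.

```bash
cat > mv.py <<'E'
# usage: plan([(x,y,z,az_deg,lean_deg,hand,n),...]) : prints rows relative to commanded pose, saves new commanded pose
import numpy as np,json,os
from scipy.spatial.transform import Rotation as R
def Rt(az,le):
    a,t=np.radians([az,le]);f=np.array([np.cos(a),np.sin(a),0]);u=np.array([0,0,1.])
    z=np.sin(t)*f-np.cos(t)*u;x=-np.cos(t)*f-np.sin(t)*u
    return np.column_stack([x,np.cross(z,x),z])
def load():
    if os.path.exists("cmd.json"): c=json.load(open("cmd.json"));return np.array(c["p"]),np.array(c["R"])
    return np.array([164.902,654.542,253.28]),Rt(-14.14,0)
def plan(w):
    p,Q=load()
    for x,y,z,az,le,h,n in w:
        s=np.round(Q.T@(np.array([x,y,z])-p)/1000,4);v=np.round(R.from_matrix(Q.T@Rt(az,le)).as_rotvec(),3)
        print(n,"x",[*(s+0.).tolist(),*(v+0.).tolist(),h])
    json.dump(dict(p=(p+Q@s*1000).tolist(),R=(Q@R.from_rotvec(v).as_matrix()).tolist()),open("cmd.json","w"))
E
python3 -c "
from mv import *
plan([(400,100,330,4,0,0,12)])"
```

```text
12 x [-0.3634, -0.4803, -0.0767, 0.0, 0.0, -0.317, 0]
```

Request:
{"method": "servo_tool", "body": {
  "increments": [-0.3634,-0.4803,-0.0767,0,0,-0.317,0,-0.3634,-0.4803,-0.0767,0,0,-0.317,0,-0.3634,-0.4803,-0.0767,0,0,-0.317,0,-0.3634,-0.4803,-0.0767,0,0,-0.317,0,-0.3634,-0.4803,-0.0767,0,0,-0.317,0,-0.3634,-0.4803,-0.0767,0,0,-0.317,0,-0.3634,-0.4803,-0.0767,0,0,-0.317,0,-0.3634,-0.4803,-0.0767,0,0,-0.317,0,-0.3634,-0.4803,-0.0767,0,0,-0.317,0,-0.3634,-0.4803,-0.0767,0,0,-0.317,0,-0.3634,-0.4803,-0.0767,0,0,-0.317,0,-0.3634,-0.4803,-0.0767,0,0,-0.317,0,-0.3634,-0.4803,-0.0767,0,0,-0.317,0]
}}

```text
time_s: 1.78
position: [399.4, 101.0, 329.6]
orientation: [[-0.997, -0.072, -0.001], [-0.072, 0.997, 0.0], [0.001, 0.0, -1.0]]
force: [0.8, 0.1, 1.0]
opening: 0.995
```

```bash
python3 - <<'E'
from rig import r
import cv2,pickle
f=r.grab_frame("wrist");s=r.get_state();print(s["time_s"],s["position"].round(1),s["orientation"].round(3),s["joints"].round(2))
pickle.dump(f,open("f1.pkl","wb"));cv2.imwrite("pics/w1.png",f["pixels"])
from mv import *
plan([(500,-265,330,-28,0,0,9)])
E
```

```text
1.825 [399.4 101.1 329.6] [[-0.997 -0.072 -0.001]
 [-0.072  0.997  0.   ]
 [ 0.001  0.    -1.   ]] [ 0.19 -0.29  2.02  0.    1.42 -1.46]
9 x [-0.0742, -0.3711, 0.0, 0.0, 0.0, 0.559, 0]
```

View pics/w1.png

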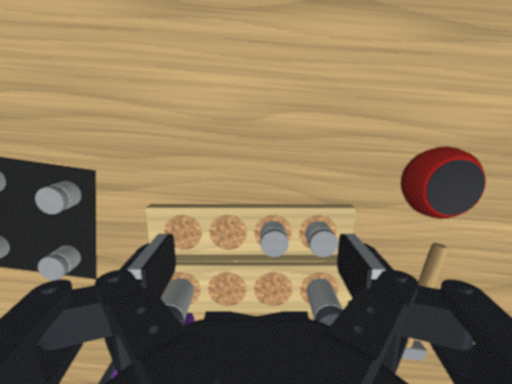

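The wrist view shows empty front discs at (184,232) and (228,232) and empty back discs at (227,289) and (273,289). The stock tins are at (273,240) and (320,240).

Request:
{"method": "servo_tool", "body": {
  "increments": [-0.0742,-0.3711,0,0,0,0.559,0,-0.0742,-0.3711,0,0,0,0.559,0,-0.0742,-0.3711,0,0,0,0.559,0,-0.0742,-0.3711,0,0,0,0.559,0,-0.0742,-0.3711,0,0,0,0.559,0,-0.0742,-0.3711,0,0,0,0.559,0,-0.0742,-0.3711,0,0,0,0.559,0,-0.0742,-0.3711,0,0,0,0.559,0,-0.0742,-0.3711,0,0,0,0.559,0]
}}

```text
time_s: 2.95
position: [500.1, -263.1, 330.0]
orientation: [[-0.884, 0.468, -0.0], [0.468, 0.884, 0.0], [0.0, 0.0, -1.0]]
force: [-0.3, 0.3, 0.2]
opening: 0.999
```

```bash
python3 - <<'E'
from rig import r
import cv2,pickle
from h import *
f=r.grab_frame("wrist");s=r.get_state();print(s["time_s"],s["position"].round(1),s["joints"].round(2))
pickle.dump(f,open("f2.pkl","wb"));cv2.imwrite("pics/w2.png",f["pixels"])
# discs
f=pickle.load(open("f1.pkl","rb"));im=f["pixels"]
hsv=cv2.cvtColor(im,cv2.COLOR_BGR2HSV)
for u,v in[(184,232),(228,232),(227,289),(165,250),(206,232),(250,265)]: print((u,v),hsv[v-2:v+3,u-2:u+3].reshape(-1,3).mean(0).round(),end=" ")
print()
t=pickle.load(open("f0.pkl","rb"))["top"];ht=cv2.cvtColor(t["pixels"],cv2.COLOR_BGR2HSV)
for u,v in[(272,223),(246,226),(243,197),(259,225),(230,212)]: print((u,v),ht[v-1:v+2,u-1:u+2].reshape(-1,3).mean(0).round(),end=" ")
E
```

```text
3.0 [ 500.  -263.1  330.2] [-0.53  0.02  1.74  0.    1.38 -1.61]
(184, 232) [ 15. 117. 178.] (228, 232) [ 15. 116. 181.] (227, 289) [ 15. 117. 181.] (165, 250) [90. 25. 33.] (206, 232) [ 21.  93. 210.] (250, 265) [ 21.  93. 146.] 
(272, 223) [ 15. 119. 112.] (246, 226) [ 15. 119. 111.] (243, 197) [ 15. 119. 108.] (259, 225) [ 21.  94. 126.] (230, 212) [21. 97. 92.]
```

View pics/w2.png

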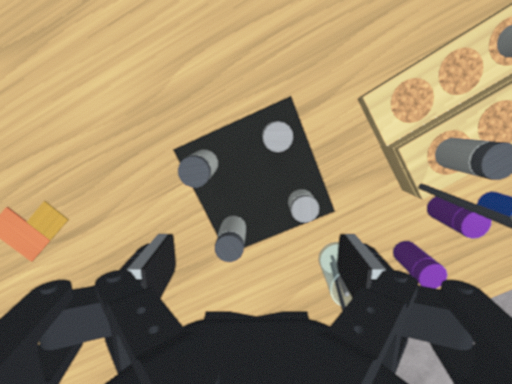

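```bash
python3 - <<'E'
import pickle
from h import *
F=dict(w1=pickle.load(open("f1.pkl","rb")),w2=pickle.load(open("f2.pkl","rb")),top=pickle.load(open("f0.pkl","rb"))["top"])
nom={"f0":(-42,-114,25),"f1":(-42,-38,25),"b1":(44,-38,60),"b2":(44,38,60)}
est={"f0":(525,-18,25),"f1":(518,60,25),"b1":(602,65,60),"b2":(598,141,60)}
obs={}
for n,f in F.items():
    h=cv2.cvtColor(f["pixels"],cv2.COLOR_BGR2HSV)
    m=cv2.morphologyEx(cv2.inRange(h,(11,101,60),(18,190,230)),cv2.MORPH_CLOSE,np.ones((5,5)))
    k,l,st,c=cv2.connectedComponentsWithStats(m)
    for d,e in est.items():
        u=proj(f,e)
        i=min(range(1,k),key=lambda i:np.hypot(*(c[i]-u))+(1e3 if st[i][4]<150 else 0))
        if np.hypot(*(c[i]-u))<12: 
            p=onz(f,*c[i],e[2]);x=cv2.findContours((l==i).astype(np.uint8),0,1)[0][0];el=cv2.fitEllipse(x)
            p2=onz(f,*el[0],e[2]);print(n,d,p.round(1),p2.round(1),np.round(el[1],1));obs.setdefault(d,[]).append((n,p2))
for n in("w1","w2","top"):
    A=[nom[d][:2] for d in nom if any(q[0]==n for q in obs.get(d,[]))];B=[[q[1][:2] for q in obs[d] if q[0]==n][0] for d in nom if any(q[0]==n for q in obs.get(d,[]))]
    A=np.array(A,float);B=np.array(B);a=A-A.mean(0);b=B-B.mean(0)
    if len(A)>2:
        yaw=np.arctan2((a[:,0]*b[:,1]-a[:,1]*b[:,0]).sum(),(a*b).sum());Q=np.array([[np.cos(yaw),-np.sin(yaw)],[np.sin(yaw),np.cos(yaw)]])
        o=B.mean(0)-Q@A.mean(0);print(n,"yaw",np.degrees(yaw),"o",o.round(1),"res",(A@Q.T+o-B).round(1).tolist())
# spares lids in w2
f=F["w2"];g=cv2.cvtColor(f["pixels"],cv2.COLOR_BGR2GRAY)
c=cv2.resize(g[90:275,165:345],None,fx=3,fy=3,interpolation=cv2.INTER_CUBIC);cv2.imwrite("pics/c2.png",cv2.convertScaleAbs(c,alpha=1.3))
for u,v in[(278,136),(305,209),(302,200),(196,169),(229,246),(232,225),(205,158),(250,190)]: print((u,v),g[v-1:v+2,u-1:u+2].mean().round(),f["pixels"][v,u])
E
```

```text
w1 f0 [526.2 -11.3  25. ] [526.3 -11.4  25. ] [32.  37.5]
w1 f1 [521.9  62.8  25. ] [521.9  62.8  25. ] [33.9 37.2]
w1 b1 [607.9  69.   60. ] [607.9  69.   60. ] [32.9 38. ]
w1 b2 [602.6 144.9  60. ] [602.6 144.9  60. ] [32.9 38.1]
w2 f0 [526.9 -11.9  25. ] [526.9 -11.9  25. ] [39.4 45.9]
w2 f1 [521.5  63.9  25. ] [521.5  63.9  25. ] [40.  49.3]
w2 b1 [603.7  64.9  60. ] [604.2  65.1  60. ] [34.9 45.3]
w1 yaw 3.600930377655756 o [561.3 104.2] res [[0.2, -0.9], [-0.1, 0.8], [-0.3, 0.1], [0.2, -0.0]]
w2 yaw 2.8477243208882292 o [561.  102.9] res [[-2.2, -1.1], [-0.5, -1.0], [2.7, 2.1]]
(278, 136) 181.0 [185 181 177]
(305, 209) 181.0 [186 183 179]
(302, 200) 180.0 [185 181 176]
(196, 169) 100.0 [108 100  94]
(229, 246) 100.0 [109 102  95]
(232, 225) 118.0 [117 118 115]
(205, 158) 124.0 [130 131 125]
(250, 190) 45.0 [44 45 45]<stdin>:19: RuntimeWarning: Mean of empty slice.
  ret = ret.dtype.type(ret / rcount)
```

View pics/c2.png

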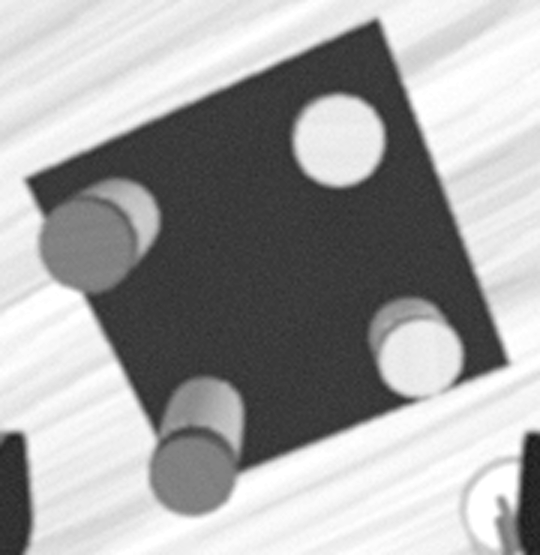

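```bash
python3 - <<'E'
import pickle
from h import *
f=pickle.load(open("f2.pkl","rb"));t=pickle.load(open("f0.pkl","rb"))["top"]
def comp(f,m,seed,z,nm,rng=(0,1e9)):
    k,l,st,c=cv2.connectedComponentsWithStats(cv2.morphologyEx(m,cv2.MORPH_OPEN,np.ones((3,3))))
    i=min([i for i in range(1,k) if st[i][4]>60],key=lambda i:np.hypot(*(c[i]-seed)))
    x=max(cv2.findContours((l==i).astype(np.uint8),0,1)[0],key=len);e=cv2.fitEllipse(x)
    p=onz(f,*e[0],z);print(nm,np.round(e[0],1),np.round(e[1],1),c[i].round(1),p.round(1));return p
g=cv2.GaussianBlur(cv2.cvtColor(f["pixels"],cv2.COLOR_BGR2GRAY),(3,3),0);sat=cv2.cvtColor(f["pixels"],cv2.COLOR_BGR2HSV)[...,1]
b=cv2.inRange(g,165,205)&cv2.inRange(sat,0,40);k=cv2.inRange(g,88,108)&cv2.inRange(sat,0,60)
comp(f,b,(278,136),48,"s1");comp(f,b,(305,209),48,"s0");comp(f,k,(194,171),88,"t1");comp(f,k,(229,247),88,"t0")
h=cv2.cvtColor(t["pixels"],cv2.COLOR_BGR2HSV)
tm=cv2.inRange(h,(11,106,60),(18,190,190));tm=cv2.morphologyEx(tm,cv2.MORPH_CLOSE,np.ones((3,3)))
for d,e in {"f0":(525,-18,25),"f1":(518,60,25),"b1":(602,65,60),"b2":(598,141,60)}.items(): comp(t,tm,proj(t,e),e[2],"top "+d)
w1=pickle.load(open("f1.pkl","rb"))
g1=cv2.cvtColor(w1["pixels"],cv2.COLOR_BGR2GRAY);s1=cv2.cvtColor(w1["pixels"],cv2.COLOR_BGR2HSV)[...,1]
for n,u in("f2",(274,245)),("f3",(324,245)):print(n,g1[u[1],u[0]],s1[u[1],u[0]])
gt=cv2.cvtColor(t["pixels"],cv2.COLOR_BGR2GRAY);st=h[...,1]
bt=cv2.inRange(gt,108,160)&cv2.inRange(st,0,45)
print(gt[197,343],gt[238,340],gt[202,335],gt[199,391])
for n,u in("s0",(343,197)),("s1",(340,238)),("f2",(219,228)),("f3",(193,230)):comp(t,bt,u,70 if n[0]=="f" else 48,"top "+n)
kt=cv2.inRange(gt,40,75)&cv2.inRange(h,(95,40,0),(130,255,255));print(h[199,391],h[242,388],h[192,269])
for n,u in("t0",(391,199)),("t1",(388,242)):comp(t,kt,u,88,"top "+n)
E
```

```text
s1 [277.5 136.4] [26.4 26.7] [277.5 136.4] [ 478.6 -214.4   48. ]
s0 [304.8 208.9] [22.8 24.2] [304.8 208.9] [ 598.4 -226.7   48. ]
t1 [194.2 171.4] [27.9 31.1] [194.1 171.3] [ 463.6 -337.3   88. ]
t0 [228.6 247.8] [23.3 26.4] [228.6 247.8] [ 585.1 -352.    88. ]
top f0 [271.1 222.8] [20.2 20.3] [271.1 222.8] [525.1 -15.3  25. ]
top f1 [245.7 225.2] [20.  20.5] [245.7 225.2] [519.9  60.5  25. ]
top b1 [242.6 196.9] [17.3 21.9] [242.5 196.9] [601.8  66.6  60. ]
top b2 [216.6 199.4] [16.8 21.8] [216.7 199.3] [596.5 142.5  60. ]
f2 155 11
f3 153 10
94 92 51 50
top s0 [288.3 178.1] [10.9 13.1] [288.3 178.3] [655.2 -69.1  48. ]
top s1 [288.3 178.1] [10.9 13.1] [288.3 178.3] [655.2 -69.1  48. ]
top f2 [231.9 183.4] [ 10.1 110.6] [231.4 183.4] [641.1  96.3  70. ]
top f3 [157.4 191. ] [ 9.2 14.4] [157.5 191.2] [624.4 312.9  70. ]
[107  33  54] [116  38  47] [90 32 48]
top t0 [243.5 143.7] [12.6 14.1] [243.4 143.7] [753.1  59.6  88. ]
top t1 [243.5 143.7] [12.6 14.1] [243.4 143.7] [753.1  59.6  88. ]
```

Wrist and top views agree to about 3–4 mm, against the 10 mm disc margin. I'll use their average, then go to a leaned pre-grasp at the front tall spare, t1, and refine there.

```bash
cat >> mv.py <<'E'
def tcp(x,y,zg,az,le,back=0):  # TCP for grasp point at (x,y,zg), backed off along tool axis
    return np.array([x,y,zg])-(3+back)*Rt(az,le)[:,2]
E
python3 -c "
from mv import *
a=tcp(463,-339,60,-36.2,45,110)
print(a.round(1))
plan([(*a,-36.2,45,0,9)])"
```

```text
[ 398.5 -291.8  139.9]
9 x [0.077, -0.0714, 0.1901, 0.056, -0.784, 0.136, 0]
```

Request:
{"method": "servo_tool", "body": {
  "increments": [0.077,-0.0714,0.1901,0.056,-0.784,0.136,0,0.077,-0.0714,0.1901,0.056,-0.784,0.136,0,0.077,-0.0714,0.1901,0.056,-0.784,0.136,0,0.077,-0.0714,0.1901,0.056,-0.784,0.136,0,0.077,-0.0714,0.1901,0.056,-0.784,0.136,0,0.077,-0.0714,0.1901,0.056,-0.784,0.136,0,0.077,-0.0714,0.1901,0.056,-0.784,0.136,0,0.077,-0.0714,0.1901,0.056,-0.784,0.136,0]
}}

```text
time_s: 4.0
position: [409.4, -298.8, 145.3]
orientation: [[-0.58, 0.589, 0.563], [0.423, 0.808, -0.41], [-0.696, 0.0, -0.718]]
force: [0.2, -0.1, -0.7]
opening: 0.999
```

```bash
python3 - <<'E'
from rig import r
import cv2,pickle
from mv import *
f=r.grab_frame("wrist");s=r.get_state();print(s["time_s"],s["position"].round(1),s["joints"].round(2),s["orientation"].round(3).tolist(),load()[0].round(1),Rt(-36.2,45).round(3).tolist())
pickle.dump(f,open("f3.pkl","wb"));cv2.imwrite("pics/w3.png",f["pixels"])
E
```

```text
4.05 [ 409.4 -299.   145.3] [-0.72 -0.31  2.57  0.49  0.13 -2.13] [[-0.58, 0.59, 0.563], [0.423, 0.808, -0.41], [-0.696, 0.0, -0.718]] [ 398.5 -291.8  139.9] [[-0.571, 0.591, 0.571], [0.418, 0.807, -0.418], [-0.707, -0.0, -0.707]]
```

View pics/w3.png

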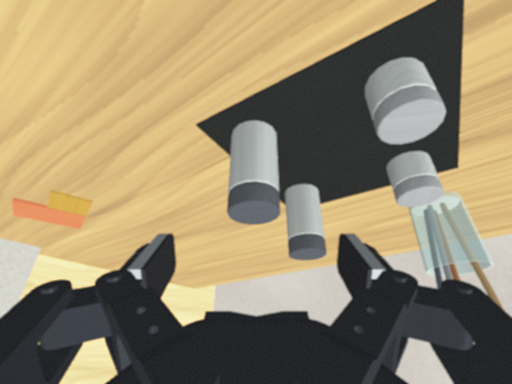

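t1's body spans columns 231–278 (centre about 254.5), so the tool is laterally aligned with it. A 45° lean drives joint 3 to its limit (2.57) and joint 5 to near zero. A fitted arm model shows 30° is reachable and still clears the bar, so I'll use 30° with a grasp 44 mm above the can's base.

```bash
python3 - <<'E'
import pickle
from h import *
f=pickle.load(open("f3.pkl","rb"));y=np.array([.59,.808,0]);ff=np.array([.808,-.59,0]);T0=np.array([409.4,-299,145.3])
for u,v in[(254.5,150),(254,200)]:
    o,d=ray(f,u,v); t=(np.dot(np.array([463,-339,0])-o,ff))/np.dot(d,ff);p=o+t*d;print(p.round(1),"lateral",np.dot(p-T0,y).round(1))
import json
from mv import *
# commanded pose assumption: servo stopped at measured pose or at requested? test both
print(load()[0])
E
```

```text
[ 463.5 -338.3   21.9] lateral 0.1
[ 463.3 -338.6   75.8] lateral -0.1
[ 398.4991598  -291.84509375  139.88      ]
```

```bash
cat >> mv.py <<'E'
def setcmd(p,Q):
    json.dump(dict(p=np.asarray(p).tolist(),R=np.asarray(Q).tolist()),open("cmd.json","w"))
E
python3 - <<'E'
from rig import r
from mv import *
s=r.get_state();u,_,v=np.linalg.svd(s["orientation"]);setcmd(s["position"],u@v)
a=tcp(463.5,-338.5,3+44+100,-36.2,30);plan([(*a,-36.2,30,0,5)]);print(a)
E
```

```text
5 x [-0.05, 0.0, 0.0426, 0.001, 0.247, 0.001, 0]
[ 462.28955953 -337.6140915   149.59807621]
```

Request:
{"method": "servo_tool", "body": {
  "increments": [-0.05,0,0.0426,0.001,0.247,0.001,0,-0.05,0,0.0426,0.001,0.247,0.001,0,-0.05,0,0.0426,0.001,0.247,0.001,0,-0.05,0,0.0426,0.001,0.247,0.001,0]
}}

```text
time_s: 4.55
position: [461.7, -337.8, 149.1]
orientation: [[-0.698, 0.592, 0.403], [0.513, 0.806, -0.295], [-0.499, 0.0, -0.866]]
force: [-0.5, -0.5, 0.6]
opening: 0.997
```

```bash
python3 - <<'E'
from rig import r
from mv import *
s=r.get_state();p,Q=load();print(s["time_s"],s["position"].round(1),p.round(1),s["joints"].round(2),np.degrees(R.from_matrix(Q.T@s["orientation"]).as_rotvec()).round(2))
u,_,v=np.linalg.svd(s["orientation"]);setcmd(s["position"],u@v)
a=tcp(463.5,-338.5,3+44,-36.2,30);plan([(*a,-36.2,30,0,4)]);print(a)
E
```

```text
4.55 [ 461.7 -337.8  149.1] [ 462.3 -337.6  149.6] [-0.69 -0.1   2.29  0.07  0.43 -1.69] [0.02 0.03 0.07]
4 x [0.0493, 0.0004, 0.0864, 0.0, -0.001, -0.001, 0]
[ 462.28955953 -337.6140915    49.59807621]
```

Request:
{"method": "servo_tool", "body": {
  "increments": [0.0247,0.0002,0.0432,0,0,0,0,0.0493,0.0004,0.0864,0,-0.001,-0.001,0,0.0493,0.0004,0.0864,0,-0.001,-0.001,0,0.0493,0.0004,0.0864,0,-0.001,-0.001,0,0.0493,0.0004,0.0864,0,-0.001,-0.001,1,0.0493,0.0004,0.0864,0,-0.001,-0.001,1,0.0493,0.0004,0.0864,0,-0.001,-0.001,1,0.0493,0.0004,0.0864,0,-0.001,-0.001,1,0.0493,0.0004,0.0864,0,-0.001,-0.001,1],
  "squeeze": 50
}}

```text
time_s: 5.68
position: [464.6, -339.9, 53.6]
orientation: [[-0.696, 0.591, 0.408], [0.51, 0.806, -0.3], [-0.506, -0.001, -0.862]]
force: [-3.9, 2.2, 7.4]
opening: 0.499
```

```bash
python3 - <<'E'
from rig import r
from mv import *
s=r.get_state();p,Q=load();print(s["time_s"],s["position"].round(1),p.round(1),s["opening"],s["force"].round(1),s["joints"].round(2))
# place b1: f along rack az 3.7; carry route: lift 150, then swing to front of rack, enter
c,sn=np.cos(np.radians(3.7)),np.sin(np.radians(3.7));o=np.array([560.4,102.6])
def rk(x,y): return o+[c*x-sn*y,sn*x+c*y]
def T(x,y,zb): q=rk(x,y);return tcp(q[0],q[1],zb+44,4,30)
lift=tcp(463.5,-338.5,47+110,-36.2,30)
A=T(-60,-38,110)
plan([(*lift,-36.2,30,1,3),(*A,4,30,1,10)])
print(A)
E
```

```text
5.675 [ 464.6 -339.9   53.6] [ 462.3 -337.7   49.7] 0.49933408408913904 [-3.9  2.2  7.4] [-0.69  0.08  2.35  0.16  0.19 -1.77]
3 x [-0.055, 0.0, -0.0952, 0.0, 0.0, 0.0, 1]
10 x [0.123, 0.3445, -0.1945, -0.351, 0.0, -0.608, 1]
[501.48094454  60.7026333  156.59807621]
```

The grip closed at 0.499 (42 mm), but the tool rode up 4 mm with about 8 N along its axis. I'll lift a little and look before carrying.

Request:
{"method": "servo_tool", "body": {
  "increments": [-0.01,0,-0.0173,0,0,0,1,-0.02,0,-0.0346,0,0,0,1,-0.02,0,-0.0346,0,0,0,1,-0.02,0,-0.0346,0,0,0,1]
}}

```text
time_s: 6.18
position: [462.8, -338.3, 90.5]
orientation: [[-0.698, 0.591, 0.404], [0.511, 0.806, -0.297], [-0.502, -0.0, -0.865]]
force: [0.7, 0.8, -2.1]
opening: 0.501
```

```bash
python3 - <<'E'
from rig import r
import cv2,pickle
f=r.grab_frame("wrist");g=r.grab_frame("scene");s=r.get_state();print(s["time_s"],s["position"].round(1),s["force"].round(1),s["opening"])
pickle.dump((f,g),open("f4.pkl","wb"));b=cv2.resize(g["pixels"][120:270,90:290],None,fx=2,fy=2)
b=cv2.resize(b,(400,300));c=np.vstack([f["pixels"][84:],]) if 0 else f["pixels"][84:]
cv2.imwrite("pics/w4.png",cv2.resize(__import__("numpy").hstack([cv2.resize(c,(400,234)),b[:234]]),None,fx=1,fy=1))
E
```

```text
6.275 [ 462.4 -338.    89.7] [-0.7  0.2 -2.6] 0.5013239785679889
```

View pics/w4.png

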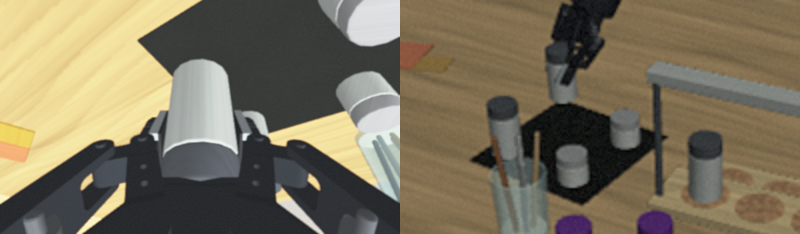

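The can is held symmetrically and upright. Its grasp height is now about 48 above the base. Carry on to the front of the rack.

```bash
cat >> mv.py <<'E'
c_,s_=np.cos(np.radians(3.7)),np.sin(np.radians(3.7));O=np.array([560.4,102.6])
def rk(x,y): return O+[c_*x-s_*y,s_*x+c_*y]
def TR(x,y,zb,gh,az=4,le=30): q=rk(x,y);return tcp(q[0],q[1],zb+gh,az,le)
E
python3 - <<'E'
from mv import *
setcmd([462.3,-337.7,89.7],Rt(-36.2,30))
L=tcp(463.5,-338.5,160,-36.2,30)
plan([(*L,-36.2,30,1,2),(*TR(-60,-38,110,48),4,30,1,10)]);print(load()[0])
E
```

```text
2 x [-0.0364, 0.0001, -0.0632, 0.0, 0.0, 0.0, 1]
10 x [0.1409, 0.3446, -0.1632, -0.351, 0.0, -0.608, 1]
[501.50705005  60.63940925 160.5853459 ]
```

Request:
{"method": "servo_tool", "body": {
  "increments": [-0.0364,0.0001,-0.0632,0,0,0,1,-0.0364,0.0001,-0.0632,0,0,0,1,0.1409,0.3446,-0.1632,-0.351,0,-0.608,1,0.1409,0.3446,-0.1632,-0.351,0,-0.608,1,0.1409,0.3446,-0.1632,-0.351,0,-0.608,1,0.1409,0.3446,-0.1632,-0.351,0,-0.608,1,0.1409,0.3446,-0.1632,-0.351,0,-0.608,1,0.1409,0.3446,-0.1632,-0.351,0,-0.608,1,0.1409,0.3446,-0.1632,-0.351,0,-0.608,1,0.1409,0.3446,-0.1632,-0.351,0,-0.608,1,0.1409,0.3446,-0.1632,-0.351,0,-0.608,1,0.1409,0.3446,-0.1632,-0.351,0,-0.608,1,0.1409,0.3446,-0.1632,-0.351,0,-0.608,1]
}}

```text
time_s: 7.9
position: [502.5, 58.5, 161.0]
orientation: [[-0.863, -0.067, 0.5], [-0.059, 0.998, 0.032], [-0.501, -0.002, -0.865]]
force: [-0.5, 0.2, -1.4]
opening: 0.502
```

```bash
python3 - <<'E'
from rig import r
import cv2,pickle
from mv import *
f=r.grab_frame("wrist");g=r.grab_frame("scene");s=r.get_state();p,Q=load();print(s["time_s"],s["position"].round(1),p.round(1),s["force"].round(1),s["joints"].round(2),np.degrees(R.from_matrix(Q.T@s["orientation"]).as_rotvec()).round(2))
pickle.dump((f,g),open("f5.pkl","wb"))
b=cv2.resize(g["pixels"][120:280,180:380],(500,400),interpolation=cv2.INTER_CUBIC)
cv2.imwrite("pics/s5.png",cv2.convertScaleAbs(b,alpha=1.5))
plan([(*TR(-10,-38,85,48),4,30,1,2),(*TR(44,-38,68,48),4,30,1,4)]);print(load()[0])
E
```

```text
8.0 [502.7  58.8 161.2] [501.5  60.6 160.6] [-0.7  0.4 -1.3] [ 0.07 -0.27  2.4  -0.01  0.48 -1.57] [ 0.18 -0.1   0.07]
2 x [-0.0308, -0.0002, 0.0466, 0.0, 0.0, 0.0, 1]
4 x [-0.0691, -0.0005, 0.0883, 0.0, 0.0, 0.0, 1]
[605.27782431  67.4374747  118.66443566]
```

View pics/s5.png

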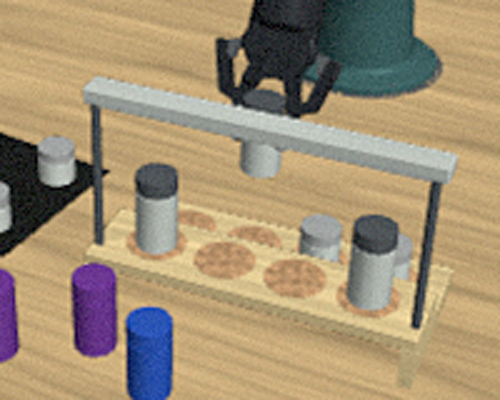

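Request:
{"method": "servo_tool", "body": {
  "increments": [-0.0308,-0.0002,0.0466,0,0,0,1,-0.0308,-0.0002,0.0466,0,0,0,1,-0.0691,-0.0005,0.0883,0,0,0,1,-0.0691,-0.0005,0.0883,0,0,0,1,-0.0691,-0.0005,0.0883,0,0,0,1,-0.0691,-0.0005,0.0883,0,0,0,1]
}}

```text
time_s: 8.75
position: [605.9, 66.2, 120.6]
orientation: [[-0.862, -0.069, 0.502], [-0.061, 0.998, 0.033], [-0.503, -0.002, -0.864]]
force: [0.1, -0.2, -2.2]
opening: 0.504
```

```bash
python3 - <<'E'
from rig import r
import cv2,pickle
from mv import *
f=r.grab_frame("wrist");g=r.grab_frame("scene");s=r.get_state();p,Q=load();print(s["time_s"],s["position"].round(1),p.round(1),s["force"].round(1),s["opening"],s["joints"].round(2),np.degrees(R.from_matrix(Q.T@s["orientation"]).as_rotvec()).round(2))
pickle.dump((f,g),open("f6.pkl","wb"))
from h import *
# check held can vs expected: project expected lid and base circles in scene, and save
p0=s["position"];G=p0+3*s["orientation"][:,2];print("grasp",G.round(1))
b=g["pixels"].copy()
for z,rr in((G[2]-48,22),(G[2]+37,22),(60,32)):
    q=rk(44,-38) if rr==32 else G[:2]
    pts=np.array([proj(g,[q[0]+rr*np.cos(a),q[1]+rr*np.sin(a),z]) for a in np.linspace(0,6.28,60)])
    b=b; cv2.polylines(b,[np.int32(pts*16)],True,(0,255,0) if rr==22 else (0,0,255),1,cv2.LINE_AA,4)
w=f["pixels"]
cv2.imwrite("pics/s6.png",np.hstack([cv2.resize(cv2.convertScaleAbs(b[160:270,190:320],alpha=1.4),(473,400),interpolation=cv2.INTER_CUBIC),cv2.resize(w[84:],(320,400))]))
E
```

```text
8.85 [606.1  66.3 121. ] [605.3  67.4 118.7] [ 0.4  0.  -1.9] 0.5078890499278801 [ 0.07  0.02  2.24 -0.    0.35 -1.57] [ 0.13 -0.23 -0.01]
grasp [607.6  66.4 118.4]
```

View pics/s6.png

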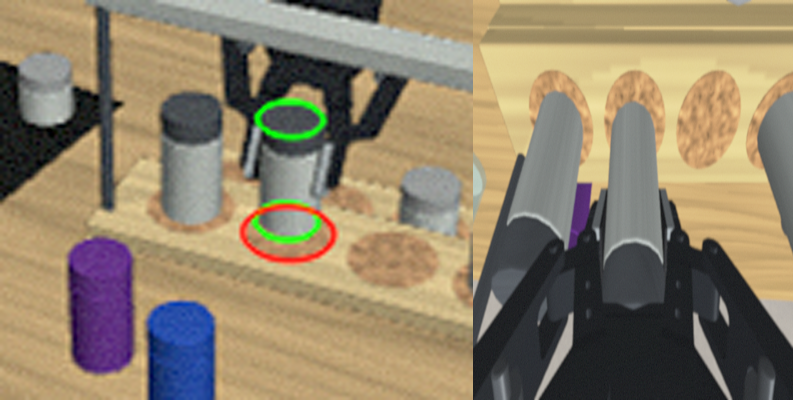

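The can is over back1, its base inside the projected disc ring, and it hangs a few mm lower than I modelled. I'll lower it in small steps and watch the force.

Request:
{"method": "servo_tool", "body": {
  "increments": [0.0015,0,0.0026,0,0,0,1,0.003,0,0.0052,0,0,0,1,0.003,0,0.0052,0,0,0,1,0.003,0,0.0052,0,0,0,1]
}}

```text
time_s: 9.35
position: [606.4, 66.4, 113.4]
orientation: [[-0.863, -0.069, 0.5], [-0.061, 0.998, 0.033], [-0.501, -0.002, -0.865]]
force: [-0.6, -0.2, -1.3]
opening: 0.502
```

Request:
{"method": "servo_tool", "body": {
  "increments": [0.001,0,0.0017,0,0,0,1,0.001,0,0.0017,0,0,0,1]
}}

```text
time_s: 9.6
position: [606.3, 66.3, 111.2]
orientation: [[-0.863, -0.069, 0.5], [-0.061, 0.998, 0.033], [-0.501, -0.002, -0.865]]
force: [0.7, -0.4, -3.1]
opening: 0.505
```

Request:
{"method": "servo_tool", "body": {
  "increments": [0.0008,0,0.0013,0,0,0,1,0.0008,0,0.0013,0,0,0,1]
}}

```text
time_s: 9.85
position: [607.0, 66.3, 110.7]
orientation: [[-0.862, -0.069, 0.502], [-0.061, 0.998, 0.033], [-0.503, -0.002, -0.864]]
force: [-1.3, 0.4, 0.9]
opening: 0.501
```

Contact at the expected height. Release with a partial opening, then back straight out.

Request:
{"method": "servo_tool", "body": {
  "increments": [0,0,0,0,0,0,0.42,0,0,0,0,0,0,0.36,0,0,0,0,0,0,0.3,0,0,0,0,0,0,0.3]
}}

```text
time_s: 10.35
position: [606.5, 66.3, 110.0]
orientation: [[-0.863, -0.069, 0.501], [-0.061, 0.998, 0.033], [-0.502, -0.002, -0.865]]
force: [0.5, -1.0, -0.4]
opening: 0.701
```

```bash
python3 - <<'E'
from rig import r
from mv import *
s=r.get_state();print(s["position"].round(1),s["opening"],s["force"].round(1))
f=pickle.load(open("f6.pkl","rb")) if 0 else None
p,Q=load();p=p+Q@np.array([.003+.001+.0008,0,.0052+.0017+.0013])*1000;setcmd(p,Q);print(p)
# retreat rows and route to t0 (584,-353.5)
az=-31.2;x,y=584.5,-353
E1=p+np.array([-95*np.cos(np.radians(4)),-95*np.sin(np.radians(4)),0])
plan([(*E1,4,30,0.3,3),(*(E1+[-20,-10,90]),4,30,0.3,3),(*tcp(x,y,3+48+105,az,30),az,30,0,10)]);print(load()[0])
E
```

```text
[606.5  66.3 110. ] 0.7006390253480488 [ 0.5 -1.  -0.4]
[605.22097802  67.4332558  109.16302783]
3 x [0.0823, 0.0, -0.0475, 0.0, 0.0, 0.0, 0.3]
3 x [0.0552, -0.0085, -0.1358, 0.0, 0.0, 0.0, 0.3]
10 x [0.0198, -0.4171, -0.0685, 0.307, 0.0, 0.532, 0]
[ 583.22135693 -352.24413833  158.59582599]
```

Request:
{"method": "servo_tool", "body": {
  "increments": [0.0411,0,-0.0238,0,0,0,0.3,0.0823,0,-0.0475,0,0,0,0.3,0.0823,0,-0.0475,0,0,0,0.3,0.0552,-0.0085,-0.1358,0,0,0,0.3,0.0552,-0.0085,-0.1358,0,0,0,0.3,0.0552,-0.0085,-0.1358,0,0,0,0.3,0.0198,-0.4171,-0.0685,0.307,0,0.532,0,0.0198,-0.4171,-0.0685,0.307,0,0.532,0,0.0198,-0.4171,-0.0685,0.307,0,0.532,0,0.0198,-0.4171,-0.0685,0.307,0,0.532,0,0.0198,-0.4171,-0.0685,0.307,0,0.532,0,0.0198,-0.4171,-0.0685,0.307,0,0.532,0,0.0198,-0.4171,-0.0685,0.307,0,0.532,0,0.0198,-0.4171,-0.0685,0.307,0,0.532,0,0.0198,-0.4171,-0.0685,0.307,0,0.532,0,0.0198,-0.4171,-0.0685,0.307,0,0.532,0]
}}

```text
time_s: 12.35
position: [583.7, -351.7, 159.3]
orientation: [[-0.741, 0.517, 0.429], [0.447, 0.856, -0.259], [-0.501, -0.0, -0.865]]
force: [-0.4, 0.6, 0.3]
opening: 0.997
```

```bash
python3 - <<'E'
from rig import r
import cv2,pickle
from mv import *
from h import *
f=r.grab_frame("wrist");g=r.grab_frame("scene");s=r.get_state();p,Q=load();print(s["time_s"],s["position"].round(1),p.round(1),s["opening"],s["force"].round(1),s["joints"].round(2),np.degrees(R.from_matrix(Q.T@s["orientation"]).as_rotvec()).round(2))
pickle.dump((f,g),open("f7.pkl","wb"))
w=f["pixels"].copy()
# lateral: edges of the aluminium body in the wrist image
for z in(10,30,60,88):
    u=proj(f,[584.5,-353,z]);print(z,u.round(1))
gr=cv2.GaussianBlur(cv2.cvtColor(w,cv2.COLOR_BGR2GRAY),(3,3),0).astype(int)
for v in range(100,260,15): print(v,gr[v,200:312:4].tolist())
b=cv2.convertScaleAbs(g["pixels"][120:280,180:380],alpha=1.4)
cv2.imwrite("pics/s7.png",np.hstack([cv2.resize(b,(400,320),interpolation=cv2.INTER_CUBIC),cv2.resize(w,(400,320))]))
E
```

```text
12.45 [ 584.  -351.9  160.1] [ 583.2 -352.2  158.6] 1.0006883258686279 [-0.1  0.2  1.1] [-0.59  0.1   2.07  0.05  0.45 -1.66] [ 0.01 -0.14 -0.05]
10 [253.8 110.1]
30 [253.6 121.9]
60 [253.4 142.8]
88 [253.1 166.5]
100 [188, 185, 112, 42, 43, 44, 43, 44, 76, 125, 128, 129, 128, 131, 136, 144, 150, 156, 158, 152, 45, 45, 43, 43, 44, 44, 43, 43]
115 [173, 177, 177, 179, 170, 51, 42, 56, 123, 126, 130, 128, 130, 133, 139, 146, 151, 156, 160, 162, 125, 42, 44, 43, 43, 44, 43, 43]
130 [178, 179, 177, 177, 179, 180, 178, 128, 126, 136, 146, 117, 70, 70, 70, 76, 110, 161, 172, 159, 161, 54, 43, 44, 43, 45, 45, 83]
145 [170, 168, 167, 169, 172, 178, 172, 72, 63, 66, 75, 91, 94, 96, 97, 97, 93, 87, 81, 78, 79, 166, 189, 195, 192, 190, 188, 186]
160 [175, 180, 177, 172, 169, 162, 100, 94, 95, 97, 94, 97, 98, 97, 98, 95, 95, 97, 97, 98, 96, 95, 175, 167, 176, 183, 185, 186]
175 [161, 169, 173, 171, 173, 181, 172, 97, 95, 97, 97, 95, 97, 95, 95, 98, 97, 99, 97, 95, 96, 159, 184, 181, 177, 180, 185, 185]
190 [189, 192, 190, 187, 180, 177, 178, 178, 179, 181, 183, 176, 146, 137, 135, 138, 165, 185, 184, 184, 186, 187, 181, 177, 180, 181, 186, 191]
205 [180, 181, 184, 184, 184, 187, 188, 190, 186, 181, 182, 185, 184, 179, 179, 178, 181, 189, 194, 197, 197, 193, 187, 183, 187, 191, 190, 186]
220 [181, 183, 185, 182, 177, 176, 179, 187, 192, 193, 193, 193, 187, 182, 183, 187, 190, 189, 188, 189, 188, 187, 188, 188, 187, 183, 181, 182]
235 [185, 185, 184, 180, 178, 182, 186, 189, 188, 187, 188, 188, 188, 188, 185, 180, 179, 182, 182, 179, 175, 175, 173, 172, 172, 171, 167, 165]
250 [181, 181, 179, 175, 172, 173, 180, 186, 187, 186, 181, 178, 175, 173, 171, 172, 176, 182, 182, 178, 172, 172, 176, 180, 178, 174, 168, 165]
```

View pics/s7.png

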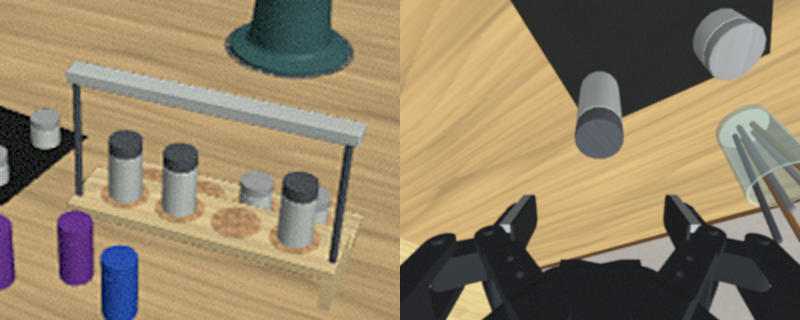

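back1 is filled and the can stands upright on its cork. t0's lid is centred at about (254,168), within 1 px of where I predicted.

```bash
python3 - <<'E'
import pickle
from mv import *
from h import *
f,g=pickle.load(open("f7.pkl","rb"))
gr=cv2.GaussianBlur(cv2.cvtColor(f["pixels"],cv2.COLOR_BGR2GRAY),(3,3),0)
m=cv2.inRange(gr,88,104);m=cv2.morphologyEx(m,cv2.MORPH_OPEN,np.ones((3,3)))
k,l,st,c=cv2.connectedComponentsWithStats(m);i=l[168,254];x=max(cv2.findContours((l==i).astype(np.uint8),0,1)[0],key=len);e=cv2.fitEllipse(x)
q=onz(f,*e[0],88);print(e,q.round(1))
x,y=q[:2]
plan([(*tcp(x,y,52,-31.2,30),-31.2,30,0,4)]);print(load()[0])
E
```

```text
((254.7499542236328, 165.8502655029297), (44.73786926269531, 59.67942810058594), 88.18408966064453) [ 584.6 -351.7   88. ]
4 x [0.0525, 0.0012, 0.0897, 0.0, 0.0, 0.0, 0]
[ 583.3174756  -350.88787716   54.66348589]
```

Request:
{"method": "servo_tool", "body": {
  "increments": [0.0263,0.0006,0.0449,0,0,0,0,0.0525,0.0012,0.0897,0,0,0,0,0.0525,0.0012,0.0897,0,0,0,0,0.0525,0.0012,0.0897,0,0,0,0,0.0525,0.0012,0.0897,0,0,0,1,0.0525,0.0012,0.0897,0,0,0,1,0.0525,0.0012,0.0897,0,0,0,1,0.0525,0.0012,0.0897,0,0,0,1,0.0525,0.0012,0.0897,0,0,0,1],
  "squeeze": 50
}}

```text
time_s: 13.58
position: [585.6, -353.1, 58.9]
orientation: [[-0.738, 0.519, 0.432], [0.447, 0.855, -0.263], [-0.506, -0.001, -0.863]]
force: [-2.8, 1.0, 8.0]
opening: 0.5
```

```bash
python3 - <<'E'
from mv import *
from rig import r
s=r.get_state();print(s["position"],s["force"].round(1))
p,Q=load()
# b2 = rack (44,38); enter via right-front, az 8
plan([(*(p+[0,0,115]),-31.2,30,1,3),(*TR(-60,30,115,49,az=8),8,30,1,11)]);print(load()[0])
E
```

```text
[ 585.60090234 -353.0835648    58.86913306] [-2.8  1.   8. ]
3 x [-0.0575, 0.0, -0.0996, 0.0, 0.0, 0.0, 1]
11 x [0.2228, 0.3655, -0.2578, -0.342, 0.0, -0.592, 1]
[497.09002391 128.41621623 166.57122751]
```

Request:
{"method": "servo_tool", "body": {
  "increments": [-0.0288,0,-0.0498,0,0,0,1,-0.0575,0,-0.0996,0,0,0,1,-0.0575,0,-0.0996,0,0,0,1,0.2228,0.3655,-0.2578,-0.342,0,-0.592,1,0.2228,0.3655,-0.2578,-0.342,0,-0.592,1,0.2228,0.3655,-0.2578,-0.342,0,-0.592,1,0.2228,0.3655,-0.2578,-0.342,0,-0.592,1,0.2228,0.3655,-0.2578,-0.342,0,-0.592,1,0.2228,0.3655,-0.2578,-0.342,0,-0.592,1,0.2228,0.3655,-0.2578,-0.342,0,-0.592,1,0.2228,0.3655,-0.2578,-0.342,0,-0.592,1,0.2228,0.3655,-0.2578,-0.342,0,-0.592,1,0.2228,0.3655,-0.2578,-0.342,0,-0.592,1,0.2228,0.3655,-0.2578,-0.342,0,-0.592,1,0.2228,0.3655,-0.2578,-0.342,0,-0.592,1]
}}

```text
time_s: 15.45
position: [498.5, 125.8, 166.8]
orientation: [[-0.857, -0.135, 0.497], [-0.118, 0.991, 0.066], [-0.501, -0.002, -0.865]]
force: [0.2, 1.1, -1.0]
opening: 0.5
```

```bash
python3 - <<'E'
from mv import *
from rig import r
import cv2,pickle
s=r.get_state();p,Q=load();print(s["time_s"],s["position"].round(1),s["force"].round(1),s["opening"],s["joints"].round(2),np.degrees(R.from_matrix(Q.T@s["orientation"]).as_rotvec()).round(2))
# refine check of the rack: back1 can placed at commanded/measured (606.5+1.5,66.4); compare its lid in top view
from h import *
t=r.grab_frame("top");pickle.dump(t,open("f8.pkl","wb"))
plan([(*TR(-5,36,85,53,az=6),6,30,1,3),(*TR(44,38,65,53,az=6),6,30,1,4)]);print(load()[0])
E
```

```text
15.45 [498.5 125.8 166.8] [ 0.2  1.1 -1. ] 0.49998638295964504 [ 0.23 -0.26  2.38 -0.1   0.5  -1.4 ] [ 0.23 -0.07  0.13]
3 x [-0.0349, 0.0019, 0.0502, 0.018, 0.0, 0.03, 1]
4 x [-0.0674, 0.0003, 0.092, 0.018, 0.0, 0.03, 1]
[600.40433681 143.25860417 120.60704287]
```

Request:
{"method": "servo_tool", "body": {
  "increments": [-0.0349,0.0019,0.0502,0.018,0,0.03,1,-0.0349,0.0019,0.0502,0.018,0,0.03,1,-0.0674,0.0003,0.092,0.018,0,0.03,1,-0.0674,0.0003,0.092,0.018,0,0.03,1,-0.0674,0.0003,0.092,0.018,0,0.03,1,-0.0674,0.0003,0.092,0.018,0,0.03,1]
}}

```text
time_s: 16.25
position: [601.2, 141.8, 122.6]
orientation: [[-0.86, -0.103, 0.5], [-0.09, 0.995, 0.05], [-0.503, -0.002, -0.864]]
force: [0.5, -0.1, -1.4]
opening: 0.502
```

Request:
{"method": "servo_tool", "body": {
  "increments": [0.0015,0.0012,0.0026,0,0,0,1,0.0025,0.0012,0.0043,0,0,0,1,0.003,0.0012,0.0052,0,0,0,1,0.003,0.0012,0.0052,0,0,0,1]
}}

```text
time_s: 16.75
position: [601.8, 143.5, 116.0]
orientation: [[-0.86, -0.104, 0.5], [-0.091, 0.995, 0.05], [-0.503, -0.002, -0.865]]
force: [-2.9, 0.0, 2.6]
opening: 0.503
```

Contact at the predicted height (TCP 116.0). Release.

Request:
{"method": "servo_tool", "body": {
  "increments": [0,0,0,0,0,0,0.42,0,0,0,0,0,0,0.36,0,0,0,0,0,0,0.3,0,0,0,0,0,0,0.3]
}}

```text
time_s: 17.25
position: [601.9, 143.4, 115.6]
orientation: [[-0.86, -0.104, 0.5], [-0.091, 0.995, 0.05], [-0.502, -0.002, -0.865]]
force: [-0.2, -0.8, 1.7]
opening: 0.696
```

```bash
python3 - <<'E'
from rig import r
from mv import *
s=r.get_state();print(s["position"].round(1),s["opening"],s["force"].round(1))
p,Q=load();p=p+Q@np.array([.003,.0012,.0052])*1000;setcmd(p,Q);print(p)
fz=np.array([np.cos(np.radians(5)),np.sin(np.radians(5)),0])
E1=p-100*fz; E2=E1+[-10,-10,90]
# then vertical tool over s1 (477.5,-214.4) at az -24.2
v=tcp(477.5,-214.4,3+25+110,-24.2,0)
plan([(*E1,6,30,0.3,3),(*E2,6,30,0.3,3),(*v,-24.2,0,0,10)]);print(load()[0])
E
```

```text
[601.9 143.4 115.6] 0.6959154972887931 [-0.2 -0.8  1.7]
[600.28160549 144.45037414 114.60332558]
3 x [0.0866, 0.0017, -0.05, 0.0, 0.0, 0.0, 0.3]
3 x [0.0511, -0.0072, -0.1334, 0.0, 0.0, 0.0, 0.3]
10 x [0.1251, -0.3441, -0.1026, 0.138, 0.511, 0.515, 0]
[ 477.47944462 -214.4427704   141.00256971]
```

Request:
{"method": "servo_tool", "body": {
  "increments": [0.0433,0.0008,-0.025,0,0,0,0.3,0.0866,0.0017,-0.05,0,0,0,0.3,0.0866,0.0017,-0.05,0,0,0,0.3,0.0511,-0.0072,-0.1334,0,0,0,0.3,0.0511,-0.0072,-0.1334,0,0,0,0.3,0.0511,-0.0072,-0.1334,0,0,0,0.3,0.1251,-0.3441,-0.1026,0.138,0.511,0.515,0,0.1251,-0.3441,-0.1026,0.138,0.511,0.515,0,0.1251,-0.3441,-0.1026,0.138,0.511,0.515,0,0.1251,-0.3441,-0.1026,0.138,0.511,0.515,0,0.1251,-0.3441,-0.1026,0.138,0.511,0.515,0,0.1251,-0.3441,-0.1026,0.138,0.511,0.515,0,0.1251,-0.3441,-0.1026,0.138,0.511,0.515,0,0.1251,-0.3441,-0.1026,0.138,0.511,0.515,0,0.1251,-0.3441,-0.1026,0.138,0.511,0.515,0]
}}

```text
time_s: 19.12
position: [478.5, -214.2, 141.9]
orientation: [[-0.912, 0.41, 0.002], [0.41, 0.912, -0.002], [-0.003, -0.001, -1.0]]
force: [0.3, 0.7, 0.4]
opening: 1.001
```

```bash
python3 - <<'E'
from rig import r
import cv2,pickle
from mv import *
from h import *
f=r.grab_frame("wrist");g=r.grab_frame("scene");s=r.get_state();p,Q=load();print(s["time_s"],s["position"].round(1),p.round(1),s["opening"],s["force"].round(1),s["joints"].round(2),np.degrees(R.from_matrix(Q.T@s["orientation"]).as_rotvec()).round(2))
pickle.dump((f,g),open("f9.pkl","wb"))
print("s1 predicted",proj(f,[477.5,-214.4,48]).round(1))
gr=cv2.GaussianBlur(cv2.cvtColor(f["pixels"],cv2.COLOR_BGR2GRAY),(3,3),0);sat=cv2.cvtColor(f["pixels"],cv2.COLOR_BGR2HSV)[...,1]
u=proj(f,[477.5,-214.4,48]);print(gr[int(u[1]),int(u[0])-60:int(u[0])+60:5].tolist())
m=cv2.morphologyEx(cv2.inRange(gr,165,210)&cv2.inRange(sat,0,40),cv2.MORPH_OPEN,np.ones((3,3)))
k,l,st,c=cv2.connectedComponentsWithStats(m)
i=min([i for i in range(1,k) if st[i][4]>300],key=lambda i:np.hypot(*(c[i]-u)));x=max(cv2.findContours((l==i).astype(np.uint8),0,1)[0],key=len);e=cv2.fitEllipse(x);print(e,onz(f,*e[0],48).round(1))
# scene: is back2 can at expected place? compare lid/dark mask
for n,(rx,ry) in {"b1":(44,-38),"b2":(44,38)}.items():
    q=rk(rx,ry);uu=proj(g,[*q,145]);hh=cv2.cvtColor(g["pixels"],cv2.COLOR_BGR2GRAY);m=cv2.inRange(cv2.GaussianBlur(hh,(3,3),0),0,75)
    k,l,st,c=cv2.connectedComponentsWithStats(m);j=min([i for i in range(1,k) if st[i][4]>60],key=lambda i:np.hypot(*(c[i]-uu)));print(n,"lid top pred",uu.round(1),"dark comp",c[j].round(1),st[j])
E
```

```text
19.225 [ 478.6 -214.3  142.3] [ 477.5 -214.4  141. ] 0.9987484800431984 [-0.7  0.6  0.1] [-0.47  0.08  2.04 -0.    1.02 -1.62] [ 0.05 -0.17 -0.05]
s1 predicted [253.7 200.3]
[55, 54, 54, 55, 55, 55, 55, 129, 218, 217, 217, 217, 217, 217, 217, 217, 217, 216, 55, 54, 56, 54, 54, 202]Traceback (most recent call last):
  File "<stdin>", line 12, in <module>
ValueError: min() iterable argument is empty
```

```bash
python3 - <<'E'
import pickle
from mv import *
from h import *
f,g=pickle.load(open("f9.pkl","rb"))
gr=cv2.GaussianBlur(cv2.cvtColor(f["pixels"],cv2.COLOR_BGR2GRAY),(3,3),0)
m=cv2.inRange(gr,208,224);k,l,st,c=cv2.connectedComponentsWithStats(m);i=l[200,254];x=max(cv2.findContours((l==i).astype(np.uint8),0,1)[0],key=len);e=cv2.fitEllipse(x);q=onz(f,*e[0],48);print(e,q.round(1))
hh=cv2.GaussianBlur(cv2.cvtColor(g["pixels"],cv2.COLOR_BGR2GRAY),(3,3),0);m=cv2.inRange(hh,0,75)
k,l,st,c=cv2.connectedComponentsWithStats(m)
for n,(rx,ry) in {"b1":(44,-38),"b2":(44,38)}.items():
    uu=proj(g,[*rk(rx,ry),137]);j=min([i for i in range(1,k) if st[i][4]>60],key=lambda i:np.hypot(*(c[i]-uu)));print(n,uu.round(1),c[j].round(1),st[j])
plan([(478.2,-214.4,33,-24.2,0,0,4)])
E
```

```text
((254.54513549804688, 201.41021728515625), (44.957035064697266, 47.763427734375), 88.21092224121094) [ 478.6 -214.2   48. ]
b1 [269.7 198.5] [268.5 201. ] [261 192  18  33 258]
b2 [298.8 205.6] [297.8 208.8] [289 199  20  34 281]
4 x [-0.0006, 0.0004, 0.108, 0.0, 0.001, 0.0, 0]
```

Request:
{"method": "servo_tool", "body": {
  "increments": [-0.0006,0.0004,0.054,0,0.001,0,0,-0.0006,0.0004,0.108,0,0.001,0,0,-0.0006,0.0004,0.108,0,0.001,0,0,-0.0006,0.0004,0.108,0,0.001,0,0,-0.0006,0.0004,0.108,0,0.001,0,1,-0.0006,0.0004,0.108,0,0.001,0,1,-0.0006,0.0004,0.108,0,0.001,0,1,-0.0006,0.0004,0.108,0,0.001,0,1,-0.0006,0.0004,0.108,0,0.001,0,1],
  "squeeze": 50
}}

```text
time_s: 20.35
position: [480.8, -216.3, 36.3]
orientation: [[-0.912, 0.411, 0.005], [0.411, 0.912, -0.003], [-0.005, -0.001, -1.0]]
force: [-1.7, 0.5, 7.2]
opening: 0.495
```

```bash
python3 - <<'E'
from mv import *
from rig import r
s=r.get_state();print(s["position"],s["force"].round(1))
p,Q=load();gz=s["position"][2]-3-3;print("gh",gz)
plan([(*(p+[0,0,90]),-24.2,0,1,3),(*TR(-42,-38,85,gz,3.7,0),3.7,0,1,7),(*TR(-42,-38,31,gz,3.7,0),3.7,0,1,3)]);print(load()[0])
E
```

```text
[ 480.82407125 -216.26797464   36.32092825] [-1.7  0.5  7.2]
gh 30.320928253365977
3 x [0.0, 0.0, -0.09, 0.0, 0.0, 0.0, 1]
7 x [0.0744, 0.2695, -0.0853, 0.0, 0.0, -0.487, 1]
3 x [0.0744, 0.2695, -0.0313, 0.0, 0.0, -0.487, 1]
[520.90186469  61.94424417  64.29518936]
```

Request:
{"method": "servo_tool", "body": {
  "increments": [0,0,-0.045,0,0,0,1,0,0,-0.09,0,0,0,1,0.0744,0.2695,-0.0853,0,0,-0.487,1,0.0744,0.2695,-0.0853,0,0,-0.487,1,0.0744,0.2695,-0.0853,0,0,-0.487,1,0.0744,0.2695,-0.0853,0,0,-0.487,1,0.0744,0.2695,-0.0853,0,0,-0.487,1,0.0744,0.2695,-0.0853,0,0,-0.487,1,0.0744,0.2695,-0.0853,0,0,-0.487,1,0.0744,0.2695,-0.0853,0,0,-0.487,1,0.0744,0.2695,-0.0583,0,0,-0.487,1,0.0744,0.2695,-0.0313,0,0,-0.487,1,0.0744,0.2695,-0.0313,0,0,-0.487,1,0.0744,0.2695,-0.0313,0,0,-0.487,1]
}}

```text
time_s: 22.1
position: [522.7, 60.2, 65.7]
orientation: [[-0.998, -0.062, 0.002], [-0.062, 0.998, -0.002], [-0.002, -0.002, -1.0]]
force: [0.1, 1.3, -1.7]
opening: 0.498
```

Request:
{"method": "servo_tool", "body": {
  "increments": [0.0014,0.0016,0.004,0,0,0,1,0.0014,0.0016,0.0065,0,0,0,1,0.0014,0.0016,0.0078,0,0,0,1,0.0014,0.0016,0.0078,0,0,0,1]
}}

```text
time_s: 22.6
position: [521.0, 62.4, 58.4]
orientation: [[-0.998, -0.064, 0.002], [-0.064, 0.998, -0.002], [-0.002, -0.002, -1.0]]
force: [-2.3, -0.2, 5.5]
opening: 0.5
```

Request:
{"method": "servo_tool", "body": {
  "increments": [0,0,0,0,0,0,0.42,0,0,0,0,0,0,0.36,0,0,0,0,0,0,0.3,0,0,0,0,0,0,0.3]
}}

```text
time_s: 23.1
position: [520.7, 62.3, 57.1]
orientation: [[-0.998, -0.064, 0.001], [-0.064, 0.998, -0.002], [-0.001, -0.002, -1.0]]
force: [-0.4, 0.8, 0.1]
opening: 0.702
```

```bash
python3 - <<'E'
from rig import r
from mv import *
s=r.get_state();print(s["position"].round(1),s["opening"],s["force"].round(1))
p,Q=load();p=p+Q@np.array([.0014,.0016,.0078])*1000;setcmd(p,Q);print(p)
plan([(*(p+[-3,0,110]),3.7,0,0.3,4),(597.5,-227,141,-20.8,0,0,9)]);print(load()[0])
E
```

```text
[520.7  62.3  57.1] 0.7017030571971613 [-0.4  0.8  0.1]
[519.39786433  63.45105646  56.4959907 ]
4 x [0.003, 0.0002, -0.11, 0.0, 0.0, 0.0, 0.3]
9 x [-0.0592, -0.2949, -0.0846, 0.0, 0.0, 0.428, 0]
[ 597.52225098 -227.02437465  141.04428539]
```

```bash
python3 - <<'E'
from mv import *
setcmd([519.398,63.451,56.496],Rt(3.7,0))
p,Q=load()
plan([(*(p+[-3,0,110]),3.7,0,0.3,3),(500,-140,150,-15,0,0.3,4),(597.5,-227,141,-20.8,0,0,5)])
E
```

```text
3 x [0.003, 0.0002, -0.11, 0.0, 0.0, 0.0, 0.3]
4 x [0.0325, -0.2018, -0.0935, 0.0, 0.0, 0.326, 0.3]
5 x [-0.0592, -0.2949, -0.0845, 0.0, 0.0, 0.428, 0]
```

Request:
{"method": "servo_tool", "body": {
  "increments": [0.003,0.0002,-0.055,0,0,0,0.3,0.003,0.0002,-0.11,0,0,0,0.3,0.003,0.0002,-0.11,0,0,0,0.3,0.0325,-0.2018,-0.0935,0,0,0.326,0.3,0.0325,-0.2018,-0.0935,0,0,0.326,0.3,0.0325,-0.2018,-0.0935,0,0,0.326,0.3,0.0325,-0.2018,-0.0935,0,0,0.326,0.3,-0.0592,-0.2949,-0.0845,0,0,0.428,0,-0.0592,-0.2949,-0.0845,0,0,0.428,0,-0.0592,-0.2949,-0.0845,0,0,0.428,0,-0.0592,-0.2949,-0.0845,0,0,0.428,0,-0.0592,-0.2949,-0.0845,0,0,0.428,0]
}}

```text
time_s: 24.6
position: [597.3, -226.5, 141.9]
orientation: [[-0.935, 0.355, 0.0], [0.355, 0.935, -0.001], [-0.0, -0.001, -1.0]]
force: [-1.0, -0.1, 0.4]
opening: 0.999
```

```bash
python3 - <<'E'
from rig import r
import cv2,pickle
from mv import *
from h import *
f=r.grab_frame("wrist");s=r.get_state();p,Q=load();print(s["time_s"],s["position"].round(1),p.round(1),s["opening"],s["force"].round(1),s["joints"].round(2))
pickle.dump(f,open("f10.pkl","wb"))
u=proj(f,[597.5,-227,48]).astype(int);gr=cv2.GaussianBlur(cv2.cvtColor(f["pixels"],cv2.COLOR_BGR2GRAY),(3,3),0);a=int(gr[u[1],u[0]])
m=cv2.inRange(gr,a-10,a+10);k,l,st,c=cv2.connectedComponentsWithStats(m);i=l[u[1],u[0]];x=max(cv2.findContours((l==i).astype(np.uint8),0,1)[0],key=len);e=cv2.fitEllipse(x);q=onz(f,*e[0],48);print(u,a,e,q.round(1))
plan([(q[0],q[1],33,-20.8,0,0,4)])
E
```

```text
24.65 [ 597.4 -226.6  142.3] [ 597.5 -227.   141. ] 0.998871339273917 [-0.3  0.3 -0.2] [-0.4   0.28  1.79 -0.    1.06 -1.61]
[253 201] 215 ((254.68524169921875, 202.6486358642578), (45.574851989746094, 47.285919189453125), 88.17603302001953) [ 598.4 -226.7   48. ]
4 x [-0.0007, 0.0006, 0.108, 0.0, 0.0, 0.0, 0]
```

Request:
{"method": "servo_tool", "body": {
  "increments": [-0.0007,0.0006,0.054,0,0,0,0,-0.0007,0.0006,0.108,0,0,0,0,-0.0007,0.0006,0.108,0,0,0,0,-0.0007,0.0006,0.108,0,0,0,0,-0.0007,0.0006,0.108,0,0,0,1,-0.0007,0.0006,0.108,0,0,0,1,-0.0007,0.0006,0.108,0,0,0,1,-0.0007,0.0006,0.108,0,0,0,1,-0.0007,0.0006,0.108,0,0,0,1],
  "squeeze": 50
}}

```text
time_s: 25.78
position: [601.0, -228.7, 36.9]
orientation: [[-0.934, 0.356, 0.005], [0.356, 0.934, -0.003], [-0.006, -0.001, -1.0]]
force: [-0.8, 0.6, 7.5]
opening: 0.503
```

```bash
python3 - <<'E'
from mv import *
from rig import r
s=r.get_state();print(s["position"],s["force"].round(1))
p,Q=load();gz=s["position"][2]-6;print("gh",gz)
plan([(*(p+[0,0,100]),-20.8,0,1,2),(495,-140,135,-10,0,1,4),(*TR(-43,-114,85,gz,3.7,0),3.7,0,1,5),(*TR(-42,-114,32,gz,3.7,0),3.7,0,1,4)]);print(load()[0])
E
```

```text
[ 601.0448636  -228.68058051   36.88935423] [-0.8  0.6  7.5]
gh 30.88935422950695
2 x [0.0, 0.0, -0.1, 0.0, 0.0, 0.0, 1]
4 x [0.1274, 0.0443, -0.102, 0.0, 0.0, -0.189, 1]
5 x [0.1444, 0.1727, -0.0859, 0.0, 0.0, -0.428, 1]
4 x [0.1434, 0.1731, -0.0329, 0.0, 0.0, -0.428, 1]
[525.87165711 -13.93275561  65.896     ]
```

Request:
{"method": "servo_tool", "body": {
  "increments": [0,0,-0.05,0,0,0,1,0,0,-0.1,0,0,0,1,0.1274,0.0443,-0.102,0,0,-0.189,1,0.1274,0.0443,-0.102,0,0,-0.189,1,0.1274,0.0443,-0.102,0,0,-0.189,1,0.1444,0.1727,-0.0859,0,0,-0.428,1,0.1444,0.1727,-0.0859,0,0,-0.428,1,0.1444,0.1727,-0.0859,0,0,-0.428,1,0.1444,0.1727,-0.0859,0,0,-0.428,1,0.1434,0.1731,-0.0579,0,0,-0.428,1,0.1434,0.1731,-0.0329,0,0,-0.428,1,0.1434,0.1731,-0.0329,0,0,-0.428,1,0.1434,0.1731,-0.0329,0,0,-0.428,1]
}}

```text
time_s: 27.4
position: [527.8, -16.2, 67.6]
orientation: [[-0.998, -0.062, 0.003], [-0.062, 0.998, -0.002], [-0.003, -0.002, -1.0]]
force: [-0.0, -0.3, -0.6]
opening: 0.5
```

Request:
{"method": "servo_tool", "body": {
  "increments": [0.0017,0.0021,0.004,0,0,0,1,0.0017,0.0021,0.0075,0,0,0,1,0.0017,0.0021,0.009,0,0,0,1,0.0017,0.0021,0.009,0,0,0,1]
}}

```text
time_s: 27.9
position: [525.5, -13.1, 58.9]
orientation: [[-0.998, -0.064, 0.002], [-0.064, 0.998, -0.002], [-0.001, -0.002, -1.0]]
force: [-2.7, -0.0, 6.3]
opening: 0.502
```

Contact again at the predicted height. Release, rise, and back away clear of the rack.

Request:
{"method": "servo_tool", "body": {
  "increments": [0,0,0,0,0,0,0.42,0,0,0,0,0,0,0.36,0,0,0,0,0,0,0.3,0,0,0,0,0,0,0.3,0.002,0,-0.06,0,0,0,0.3,0.003,0,-0.12,0,0,0,0.3,0.06,0,-0.18,0,0,0,0.3,0.12,0,-0.24,0,0,0,0.3,0.12,0,-0.26,0,0,0,0.3,0.12,0,-0.26,0,0,0,0.3,0.12,0,-0.26,0,0,0,0.3]
}}

```text
time_s: 29.28
position: [405.1, -20.2, 317.6]
orientation: [[-0.998, -0.063, 0.002], [-0.063, 0.998, -0.002], [-0.002, -0.002, -1.0]]
force: [-0.7, -0.3, 0.6]
opening: 0.699
```

```bash
python3 - <<'E'
from rig import r
import cv2,pickle
from mv import *
from h import *
f=r.grab_frame("wrist");g=r.grab_frame("scene");t=r.grab_frame("top");s=r.get_state();print(s["time_s"],s["position"].round(1),s["force"].round(1))
pickle.dump((f,g,t),open("f11.pkl","wb"))
A=cv2.resize(cv2.convertScaleAbs(g["pixels"][140:270,190:370],alpha=1.4),(400,289),interpolation=cv2.INTER_CUBIC)
B=cv2.resize(cv2.convertScaleAbs(t["pixels"][165:260,150:310],alpha=1.5),(400,238),interpolation=cv2.INTER_CUBIC)
W=cv2.resize(f["pixels"],(400,300));bl=np.zeros((527-300,400,3),np.uint8)
cv2.imwrite("pics/fin.png",np.hstack([np.vstack([A,B]),np.vstack([W,bl])]))
E
```

```text
29.425 [404.7 -20.1 315.7] [ 1.1  0.1 -0.4]
```

View pics/fin.png

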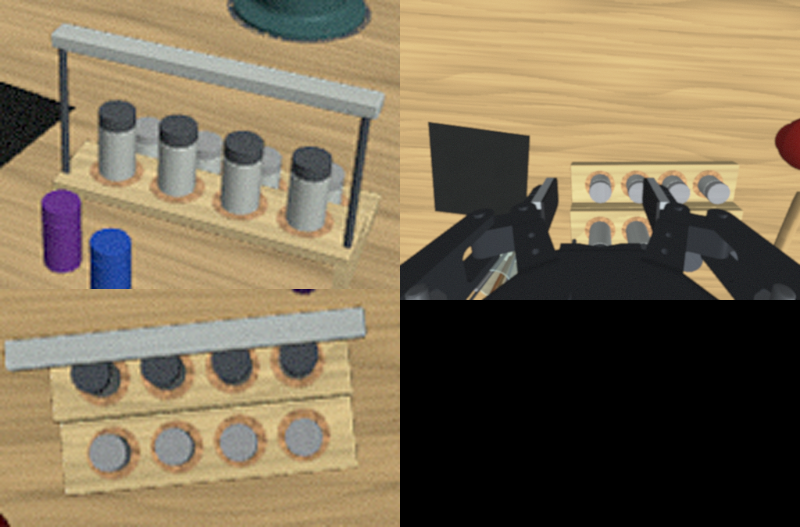

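All eight places are full and upright. Each new container shows cork around its base, the mat is empty, and the arm is clear. Handing in.

```bash
python3 -c "
from rig import r
print(r.finish_job(), r.get_state()['time_s'])"
```

```text
the job is handed in; nothing more can be done
the job is handed in; nothing more can be done
```

The job is done and handed in: all four spares are on the rack and both rows are full. The arm finished clear of everything about 29 s into the 72 s allowed.

- **Placing:** The two tall canisters went to back1 and back2 with the tool leaning 30° under the lamp bar. The two short tins went to front1 and front0 from straight above. Each was lowered until the force reading showed contact, which came within about 0.5 mm of the expected height. I then opened the fingers part way so they would not touch the neighbouring containers.
- **Last checks:** The final scene and top pictures show four upright containers in each row with cork visible around the new ones, and the mat empty. The stock looks unmoved by eye. I did not re-measure it, the bowl, hammer or cup, and these last pictures did not show the hammer or cup fully.
- **Things that disagreed:**
  - The top and wrist cameras differed by 3–4 mm on disc positions, so I used the average; the disc margin is 10 mm.
  - My first planned lean of 45° ran joint 3 to the end of its range, so I switched to 30°. I saw no other joint at a limit.
  - Each closing grip pushed the tool up about 4 mm with roughly 8 N. I measured that and allowed for it when placing.

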